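# Thread the plunger of the indentation stand through both guide bushes

## Robot

A 6-joint arm with a two-finger parallel gripper is mounted at the origin on a cart in front of the work surface, level with it; the furniture and walls round the work are solid. World frame = base frame: x ahead of the robot, y to its left, z up, the work surface at z = 0. Lengths are in m, angles in degrees, forces in N, time in s.
With the tool pointing down it reaches from about 0.35 to 0.875 m from the base axis. Payload 4.2 kg.
Tool frame: the origin (TCP) lies midway between the tips of the shut fingers; the grasp point (between the pads) lies 19 mm behind it; z points along the fingers, y is the line along which they close (so a half turn about z gives the same grasp; the last joint's range is limited). The gripper opens to 87 mm and grips with 3 to 60 N. Pads are 19 mm wide; open, the fingers measure 117 mm over their backs; the gripper's body (75 mm by 190 mm) begins 51 mm behind the grasp point.
Start: joints at [79.561, 22.042, 0.453, 0, -68.411, -14.817], TCP at [0.267, 0.565, 0.223] pointing down, gripper open.
Joint ranges: [-179.83, 179.83], [-69.29, 118.12], [-61.27, 80.66], [-181.25, 117.63], [-171.15, -9.14], [-177.46, 177.46]. Speed limits (degrees/s): [159.86, 159.86, 180, 180, 180, 180].

## Interface

Orientations are given as a 3x3 rotation matrix whose columns are the frame's x, y, z axes.
In Python, from station import r, cams gives the robot as it stands.
- The arm moves only by the tool play_rows, never from a script. Its argument "commands" is text: rows parted by semicolons, each of 6 numbers parted by spaces: the shift along the world's x, y, z normalised to -1 to 1, where 1 is 30 mm, then the turn, a rotation vector about the world's x, y, z normalised to -1 to 1, where 1 is 0.15 rad. A call has 1 to 20 rows; each row shifts and turns the commanded pose from where the row before left it; what a row does not reach is not made up. A row lasts 1/10 s, in which the tool goes at most 50 mm and 8.59 degrees, less where a joint would pass 70% of its speed; a pose out of reach is approached as far as the arm can. A call with a number of a shift or a turn outside -1 to 1 is refused whole. A call with a gripper value outside its range is refused whole. "grip" is the finger opening in mm, from 0 to 87, set as the call begins (left out, the last holds). The fingers move at their own pace and stop on an object; the grip force is fixed at half the most. Time passes only in rows, so rows that do not move let the fingers close. It gives the time, the measured TCP pose, the force, the opening and the grip force at its end, in the units of the state.
- r.sense(): the state, without advancing time (a new reading comes with each control period).
- cams.capture(name): name is "scene" or "top"; returns (picture, depth): 480x640x3 uint8, blue, green, red; 480x640 float32, m along the optical axis (not along the pixel's ray), 0 where there is no reading.
- cams.camera_info(name): a dict with "mtx" (3x3 intrinsics, pixels), "R" (3x3) and "t" (3): a world point X has camera coordinates R X + t. Camera axes: x right, y down, z forward; pixel columns grow to the right and rows downward; lengths in m; the calibration is good to about 2 mm. A picture is of the moment at which its call begins. camera_info takes no time and is no camera call.
- r.finish_job(): hands the job in; it is judged then, once.
The state is a dict: "time_s": time; "joints": joint angles; "joint_velocities": joint speeds; "effort": joint torques, N m; "tcp_pos": TCP position; "ee_rot": TCP orientation; "wrist_force": force on the tool from outside, world axes, zero at the start; "moment": the same for the moment, N m; "gripper_width": opening from 0.0 (shut) to 1.0 (fully open); "gripper_force": force on a finger pad.
Only numpy, scipy, OpenCV 4.12 (cv2) and the standard library are available. Lean on these libraries where they do the work, as an engineer would, in place of code of your own. Each camera call takes 0.05 s, during which the arm holds its last target. There are 200 camera calls.

## Task

Get the indentation stand ready for a test: swing its upper guide arm home until the sprung hook clips onto the catch pin, then take the long plunger out of the wooden block and thread it, head up, down through the upper bush and on through the lower one. Finish while still holding the plunger by its head, hanging freely and still with its foot about 1 cm above the rubber test disc, so that a colleague can take the zero reading. Do not let it touch the disc, and leave the short plunger, the timer and the wooden weight box alone.

Things in the scene. Friction and masses are not known exactly. Their poses are not given: they have to be found in the camera images.
- stand: Fixed grey stand, base 167 x 130 mm, 17 mm high. Origin on the worktop, on the vertical axis of the lower bush; +x points from it to the steel column (22 mm thick, axis at x = +95 mm, top at z = 147 mm). A fixed bracket 16 mm wide, z = 54 to 66 mm, carries the lower bush. The fixed catch pin, 6 mm thick, is at x = +35, y = +10.5 mm, top at z = 129 mm.
- guide_arm (a joint): Swing of the upper guide arm (bar 14 mm wide, z = 112 to 124 mm) about the column, rad. 0 = home at its stop, pointing along the stand's -x, bushes in line; grows anticlockwise from above as it swings out; starts at 0.45 to 0.8. About 0.5 N at the knob moves it; from 0.25 to 0.05 rad the hook rides over the pin and it takes about 5 N, then it snaps in and is locked but for about 1 mm of play.
- hook (a joint): Sprung steel hook, a flat plate 5 mm thick on a vertical pivot on top of the guide arm, 62 mm from the column axis, rad. 0 = closed; it is pushed aside to about 0.4 while it rides over the catch pin and springs back to 0 when it has clipped behind it (it also reads 0 while the arm is out).
- guide_knob (a point): Middle of the black upright knob at the free end of the guide arm, 130 mm from the column axis: 16 mm thick, 20 mm tall, this point 136 mm above the worktop, its top 10 mm higher.
- upper_bush (a point): Centre of the flared mouth (top) of the brass bush in the guide arm, 132 mm above the worktop, 95 mm from the column axis, 35 mm from the knob. Bush 20 mm long, bore 15 mm, mouth flared to about 25 mm over the top 8 mm; outside of its boss 34 mm.
- lower_bush (a point): Centre of the flared mouth (top) of the equal brass bush in the fixed bracket, 74 mm above the worktop; 20 mm long, so its lower end is 54 mm above the worktop. It lies under the upper bush when the arm is home.
- specimen_top (a point): Centre of the top face of the black rubber test disc (40 mm across, 8 mm thick, fixed) on the steel seat below the bushes, 31 mm above the worktop.
- specimen: The rubber test disc itself, origin at the centre of its underside.
- plunger_block: Fixed wooden block 56 x 150 mm, 60 mm high, with two upright bores 15 mm wide, 48 mm deep, at y = +40 and -40 mm in its frame. Origin at the centre of its underside.
- long_plunger: Steel plunger, standing loose in one of the bores, about 0.16 kg: straight shank 12 mm thick and 140 mm long (its foot tapered to 9 mm over the last 3 mm) and above it a cylindrical head 20 mm thick, 24 mm tall; 164 mm in all. Origin at the centre of its foot, z along the shank to the head. In the block its foot is 12 mm and its head 152 to 176 mm above the worktop.
- short_plunger: Like the long plunger but 109 mm in all (shank 85 mm), standing in the other bore. Leave alone.
- timer: White interval timer 44 x 62 x 52 mm, on the right. Origin at the centre of its underside. Leave alone.
- weight_box: Closed wooden box of check weights, 68 x 124 x 48 mm, loose, in front of the balance at the left. Origin at the centre of its underside. Leave alone.

How it is judged (in metres and radians):
On the way, in this order (a step that is already met when the one before it is completed fails the run):
1. the guide arm is home and the hook has clipped behind the catch pin, the long plunger still in its block (value of joint guide_arm below 0.03 rad and value of joint hook below 0.08 rad and height (world z) of long_plunger below 0.06 m), for 0.2 s.
2. the plunger's foot is inside the upper bush, not yet in the lower one (horizontal distance between long_plunger and upper_bush below 0.006 m and z of long_plunger in the frame of upper_bush below -0.008 m and z of long_plunger in the frame of lower_bush above 0 m and angle between long_plunger's own z axis and vertical below 0.2 rad), for 0.04 s.
3. the foot has come out below the lower bush (horizontal distance between long_plunger and lower_bush below 0.005 m and z of long_plunger in the frame of lower_bush below -0.021 m and angle between long_plunger's own z axis and vertical below 0.1 rad), for 0.1 s.
At the end, for the whole second after the job is handed in: Guide arm home (under 0.03 rad), hook closed behind the pin; long plunger gripped (over 1 N) and still, upright within 0.08 rad, foot within 5 mm of the lower bush axis and 3 to 19 mm above the rubber disc, not touching it, not jammed in the stand (under 12 N) (value of joint guide_arm below 0.03 rad and value of joint hook below 0.08 rad and horizontal distance between long_plunger and lower_bush below 0.005 m and angle between long_plunger's own z axis and vertical below 0.08 rad and z of long_plunger in the frame of specimen_top between 0.003 and 0.019 m and contact force between the fingers and long_plunger above 1 N and contact force between long_plunger and specimen below 0.1 N and contact force between long_plunger and stand below 12 N and linear speed of long_plunger below 0.02 m/s); the arm keeps its last pose, push and grip.
It fails at once if the plunger touches the rubber test disc (contact force between long_plunger and specimen above 0.3 N).
It fails at once if the short plunger is moved (distance of short_plunger from where it was at the start of the episode above 0.02 m).
It fails at once if the timer is moved (distance of timer from where it was at the start of the episode above 0.02 m).
It fails at once if the weight box is moved (distance of weight_box from where it was at the start of the episode above 0.02 m).
It also fails if it takes over 69 s, if anything falls off the work surface, if the arm or the gripper's body presses on something with over 40 N, if the wrist force passes 120 N, or if a joint passes its speed limit or range.

## Working session

There is one attempt and no reset: what is moved stays moved. The work goes in short steps, Python scripts to look and compute and a tool call to move; the robot and the scene stay as the last step left them, time stands still between calls to the robot, and variables do not carry over. Pictures are saved under pics/ and viewed, at most 10 in all, crops included, and the job is handed in when it is done.

Besides the shell and the picture viewer there is one more tool, called after "Request:" by a JSON object that holds its "name" and its "arguments". play_rows: Moves the arm, as the interface text tells. Scaled input: -1 to 1 covers 30 mm each way for a shift and 0.15 rad each way for a turn. Its arguments: {"type":"object","properties":{"commands":{"type":"string"},"grip":{"type":"number"}},"required":["commands"]}

```bash
mkdir -p pics; cat > h.py <<'E'
import numpy as np, cv2
from station import r, cams
def cap(n,f=None):
    p,d=cams.capture(n)
    if f: cv2.imwrite('pics/'+f,p)
    return p,d
def world(n,u,v,z):
    """pixel ray cut with plane z"""
    c=cams.camera_info(n);R=np.array(c['R']);t=np.array(c['t']).ravel()
    o=-R.T@t; k=R.T@np.linalg.inv(np.array(c['mtx']))@np.array([u,v,1.])
    return o+k*(z-o[2])/k[2]
def cloud(n,d):
    c=cams.camera_info(n);R=np.array(c['R']);t=np.array(c['t']).ravel()
    v,u=np.mgrid[:480,:640]
    P=np.stack([u*d,v*d,d],-1)@np.linalg.inv(np.array(c['mtx'])).T
    return (P-t)@R
E
python3 - <<'E'
from h import *
for n in('scene','top'):
    p,d=cap(n,n+'0.png'); np.save(n+'0.npy',d)
    c=cams.camera_info(n);R=np.array(c['R']);print(n,-R.T@np.array(c['t']).ravel(),R[2])
print(r.sense())
E
```

```text
scene [0.24605277 0.27401581 0.88695367] [ 0.34423227 -0.30222965 -0.88891022]
top [ 0.39884244 -0.00898026  1.09797447] [ 0.15727397  0.02676325 -0.98719229]
{'time_s': 0.1, 'joints': array([ 7.95597346e+01,  2.20872210e+01,  3.84966759e-01, -2.42952842e-02,
       -6.84101693e+01, -1.48184740e+01]), 'joint_velocities': array([ 0.06137686, -0.12962919,  0.21846286,  0.11786433,  0.04895749,
       -0.0179979 ]), 'effort': array([ 2.07300386e-04, -3.91688204e+01,  1.87936449e+01,  4.23189953e+00,
        1.34620036e-02, -6.65426523e-05]), 'tcp_pos': array([0.26643005, 0.56475801, 0.22154447]), 'ee_rot': array([[ 9.04323361e-01, -4.26847404e-01, -7.43313724e-04],
       [-4.26848035e-01, -9.04321460e-01, -1.85819645e-03],
       [ 1.20971780e-04,  1.99769246e-03, -9.99997997e-01]]), 'wrist_force': array([-0.47793863,  0.44397627, -1.48584032]), 'moment': array([-0.03559677, -0.01215683, -0.03060788]), 'gripper_force': 0.0, 'gripper_width': 0.9989686157719808}
```

View pics/top0.png

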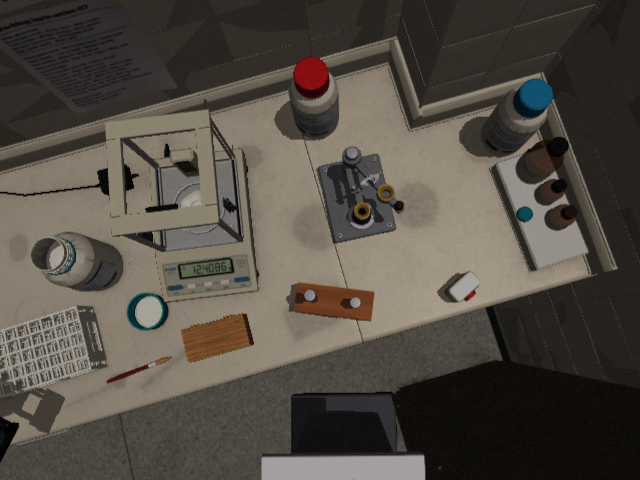

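View pics/scene0.png

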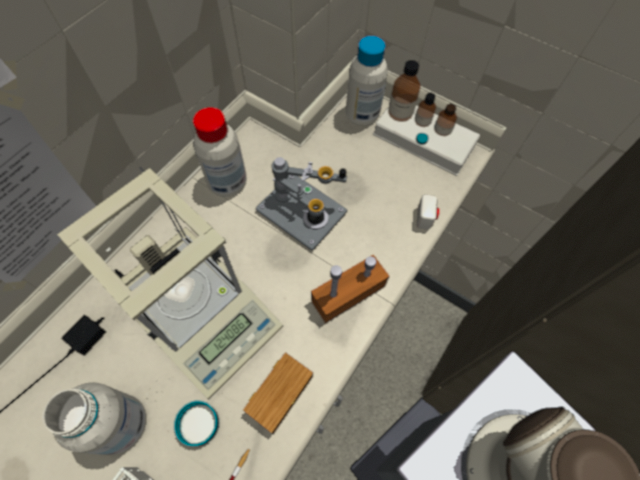

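The top view shows the column at (351,156), upper bush (386,192), knob (399,206), lower bush (362,212) and plunger heads at (310,296) and (355,302). The scene view shows that the left plunger is the long one.

```bash
python3 - <<'E'
from h import *
p=cv2.imread('pics/top0.png')
a=cv2.resize(p[140:250,310:420],None,fx=5,fy=5,interpolation=cv2.INTER_CUBIC)
cv2.imwrite('pics/crop1.png',a)
d=np.load('top0.npy');W=cloud('top',d)
def med(u0,u1,v0,v1,lo,hi,nm):
    w=W[v0:v1,u0:u1].reshape(-1,3);m=(w[:,2]>lo)&(w[:,2]<hi);w=w[m]
    print(nm,len(w),w.mean(0).round(4),(w.min(0)/2+w.max(0)/2).round(4))
med(295,325,280,315,.165,.19,'long');med(340,370,285,315,.1,.135,'short')
med(390,412,195,217,.138,.152,'knob');med(372,398,180,205,.126,.138,'ubush')
med(340,365,145,168,.14,.155,'col');med(350,375,198,225,.068,.08,'lbush')
ds=np.load('scene0.npy');W=cloud('scene',ds)
med(322,350,260,285,.165,.19,'long s');med(305,328,195,220,.068,.08,'lbush s');med(270,292,150,172,.14,.155,'col s')
med(335,352,165,182,.138,.152,'knob s')
for n,z in(((399,205),.146),((352,155),.147),((386,192),.132),((362,212),.074),((310,295),.176)):print(n,world('top',*n,z).round(4))
E
```

```text
long 113 [0.4524 0.0491 0.174 ] [0.4524 0.0491 0.1724]
short 102 [ 0.441  -0.0298  0.119 ] [ 0.4414 -0.0301  0.1158]
knob 62 [ 0.6145 -0.1133  0.1438] [ 0.6148 -0.1139  0.144 ]
ubush 171 [ 0.6451 -0.089   0.1298] [ 0.6467 -0.0867  0.1315]
col 112 [ 0.7136 -0.03    0.1455] [ 0.7139 -0.03    0.1453]
lbush 133 [ 0.6223 -0.0483  0.0719] [ 0.6256 -0.0483  0.0728]
long s 114 [0.4494 0.0488 0.1745] [0.4498 0.0481 0.1723]
lbush s 106 [ 0.6204 -0.0519  0.0719] [ 0.6234 -0.051   0.0722]
col s 87 [ 0.7111 -0.031   0.1454] [ 0.7118 -0.032   0.1453]
knob s 50 [ 0.6116 -0.1139  0.1438] [ 0.6119 -0.1144  0.1433]
(399, 205) [ 0.6139 -0.1134  0.146 ]
(352, 155) [ 0.7098 -0.0307  0.147 ]
(386, 192) [ 0.6422 -0.092   0.132 ]
(362, 212) [ 0.618 -0.049  0.074]
(310, 295) [0.4529 0.0479 0.176 ]
```

View pics/crop1.png

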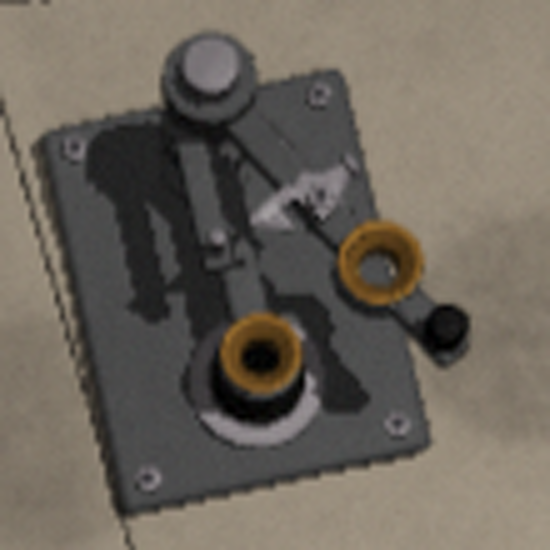

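```bash
python3 - <<'E'
from h import *
H={}
for n in('top','scene'):
    d=np.load(n+'0.npy');W=cloud(n,d)[d>0]
    for x,y,z in W:
        k=(int(x//.05),int(y//.05));H[k]=max(H.get(k,-1),z)
print('y(cm):',list(range(60,-40,-5)))
for i in range(4,17):print(i*5,[int(100*H.get((i,j),-.01)) for j in range(12,-8,-1)])
C=np.array([.7115,-.0308]);h=np.degrees(np.arctan2(-.0182,-.0908));K=np.array([.6132,-.1135])
th0=np.degrees(np.arctan2(*(K-C)[::-1]))%360;print(h%360,th0)
n=np.array([np.cos(np.radians(105)),np.sin(np.radians(105))])
for t in np.linspace(th0,h%360-1,8):
    k=C+.13*np.array([np.cos(np.radians(t)),np.sin(np.radians(t))]);print(round(t,1),k.round(4),'tcp',(k-.023*n).round(4))
E
```

```text
y(cm): [60, 55, 50, 45, 40, 35, 30, 25, 20, 15, 10, 5, 0, -5, -10, -15, -20, -25, -30, -35]
20 [0, 0, 0, 33, 0, 0, -88, -88, -88, -88, -88, -88, -88, -88, -88, -87, -88, -88, 37, 42]
25 [7, 7, 23, 33, 0, 0, 0, 0, 0, 0, -88, -88, -88, -88, -88, -88, -88, -88, -88, -88]
30 [7, 7, 7, 7, 1, 1, 1, 5, 5, 0, 0, 0, 0, -1, -88, -88, -88, -88, -88, -88]
35 [7, 7, 7, 7, 0, 3, 5, 5, 5, 5, 0, 0, 0, 0, 0, 0, 0, -88, -88, -88]
40 [7, 7, 7, 7, 3, 3, 3, 5, 5, 5, 0, 17, 17, 12, 6, 0, 0, 5, 4, 0]
45 [0, 0, 20, 20, 3, 5, 6, 6, 5, 5, 0, 17, 17, 11, 6, 0, 0, 5, 5, 0]
50 [0, 0, 20, 20, 15, 7, 29, 29, 28, 7, 0, 0, 0, 0, 0, 0, 0, 0, 4, 0]
55 [0, 0, 20, 20, 11, 29, 30, 31, 30, 30, 0, 0, 2, 3, 3, 2, 0, 0, 0, 0]
60 [0, 0, 0, 0, 0, 29, 30, 10, 30, 29, 0, 0, 2, 12, 13, 14, 0, 0, 0, 4]
65 [0, 0, 1, 3, 3, 29, 30, 29, 30, 29, 0, 0, 2, 13, 13, 13, 0, 0, 0, 4]
70 [0, 0, 1, 3, 3, 29, 30, 30, 30, 29, 0, 0, 2, 15, 2, 0, 0, 0, 0, 16]
75 [20, 25, 7, 5, 0, 5, 5, 0, 28, 7, 0, 16, 16, 0, 1, 0, 0, 0, 0, 21]
80 [-1, 27, 35, 43, 46, 44, 6, 4, 0, 0, 0, 21, 21, 16, 0, 5, 43, 41, 24, 21]
191.33420006236707 220.07397355801484
220.1 [ 0.612  -0.1145] tcp [ 0.618  -0.1367]
215.8 [ 0.6061 -0.1069] tcp [ 0.612  -0.1291]
211.6 [ 0.6007 -0.0989] tcp [ 0.6067 -0.1211]
207.3 [ 0.596  -0.0905] tcp [ 0.602  -0.1127]
203.1 [ 0.5919 -0.0818] tcp [ 0.5979 -0.104 ]
198.8 [ 0.5885 -0.0728] tcp [ 0.5944 -0.095 ]
194.6 [ 0.5857 -0.0635] tcp [ 0.5916 -0.0857]
190.3 [ 0.5836 -0.0541] tcp [ 0.5896 -0.0763]
```

Request:
{"name": "play_rows", "arguments": {"commands": "0.02 -0.92 0.16 0 0 0.47;0.02 -0.92 0.16 0 0 0.47;0.02 -0.92 0.16 0 0 0.47;0.02 -0.92 0.16 0 0 0.47;0.02 -0.92 0.16 0 0 0.47;0.02 -0.92 0.16 0 0 0.47;0.38 -0.83 0 0 0 0.23;0.38 -0.83 0 0 0 0.23;0.38 -0.83 0 0 0 0.23;0.38 -0.83 0 0 0 0.23;0.38 -0.83 0 0 0 0.23;0.38 -0.83 0 0 0 0.23;0.38 -0.83 0 0 0 0.23;0.38 -0.83 0 0 0 0.23;0.5 -1 0 0 0 0;0.5 -1 0 0 0 0;0.5 -1 0 0 0 0;0.5 -1 0 0 0 0;0.5 -1 0 0 0 0;0.5 -1 0 0 0 0", "grip": 0}}

```text
time_s: 2.1
tcp_pos: [0.4515, 0.0191, 0.2511]
ee_rot: [[0.967, 0.255, -0.0], [0.255, -0.967, 0.0], [-0.0, -0.0, -1.0]]
wrist_force: [0.0, 0.1, 0.6]
gripper_width: 0.003
gripper_force: 0.0
```

Request:
{"name": "play_rows", "arguments": {"commands": "0.71 -0.71 0 0 0 0;0.71 -0.71 0 0 0 0;0.71 -0.71 0 0 0 0;0.71 -0.71 0 0 0 0;0.71 -0.71 0 0 0 0;0.71 -0.71 0 0 0 0;0.71 -0.71 0 0 0 0;0.71 -0.71 0 0 0 0;0 0 -0.66 0 0 0;0 0 -0.66 0 0 0;0 0 -0.66 0 0 0;0 0 -0.66 0 0 0;0 0 -0.66 0 0 0;0 0 -0.66 0 0 0;0 0 0 0 0 0"}}

```text
time_s: 3.6
tcp_pos: [0.6193, -0.1497, 0.1287]
ee_rot: [[0.967, 0.255, -0.008], [0.255, -0.967, 0.001], [-0.007, -0.003, -1.0]]
wrist_force: [-0.2, 0.0, 0.4]
gripper_width: 0.002
gripper_force: 0.0
```

Request:
{"name": "play_rows", "arguments": {"commands": "0 0.22 0.05 0 0 0;0 0.22 0.05 0 0 0;-0.1 0.13 0 0 0 0;-0.1 0.13 0 0 0 0;-0.09 0.13 0 0 0 0;-0.09 0.13 0 0 0 0;-0.08 0.14 0 0 0 0;-0.08 0.14 0 0 0 0;-0.07 0.15 0 0 0 0;-0.07 0.15 0 0 0 0;-0.06 0.15 0 0 0 0;-0.06 0.15 0 0 0 0"}}

```text
time_s: 4.8
tcp_pos: [0.5971, -0.0949, 0.1354]
ee_rot: [[0.967, 0.255, -0.001], [0.255, -0.967, -0.001], [-0.002, 0.0, -1.0]]
wrist_force: [-1.7, -4.4, 0.7]
gripper_width: 0.005
gripper_force: 1.7
```

Contact, with the hook beginning to ride the pin (4.4 N). I'll continue to home.

Request:
{"name": "play_rows", "arguments": {"commands": "-0.05 0.15 0 0 0 0;-0.05 0.15 0 0 0 0;-0.04 0.15 0 0 0 0;-0.04 0.15 0 0 0 0;-0.03 0.15 0 0 0 0;0 0 0 0 0 0"}}

```text
time_s: 5.4
tcp_pos: [0.5919, -0.0719, 0.1357]
ee_rot: [[0.967, 0.256, 0.001], [0.256, -0.967, -0.001], [0.001, 0.001, -1.0]]
wrist_force: [1.1, -2.7, -0.6]
gripper_width: 0.007
gripper_force: 1.2
```

Request:
{"name": "play_rows", "arguments": {"commands": "-0.02 0.1 0 0 0 0;-0.02 0.1 0 0 0 0;0 0 0 0 0 0;0 0 0 0 0 0"}}

```text
time_s: 5.8
tcp_pos: [0.5917, -0.0711, 0.1359]
ee_rot: [[0.967, 0.255, 0.002], [0.255, -0.967, -0.007], [0.0, 0.007, -1.0]]
wrist_force: [5.3, -20.3, -3.8]
gripper_width: 0.006
gripper_force: 10.1
```

Request:
{"name": "play_rows", "arguments": {"commands": "0 -0.5 0 0 0 0;0.2 -1 0 0 0 0;0 -1 0.5 0 0 0;0 -1 1 0 0 0;0 -1 1 0 0 0;0 -1 1 0 0 0;0 -1 0 0 0 0;0 0 0 0 0 0"}}

```text
time_s: 6.6
tcp_pos: [0.5966, -0.2637, 0.2415]
ee_rot: [[0.968, 0.252, 0.003], [0.252, -0.968, 0.0], [0.003, 0.0, -1.0]]
wrist_force: [0.3, -1.0, -0.9]
gripper_width: 0.006
gripper_force: 0.0
```

```bash
python3 - <<'E'
from h import *
p,d=cap('top');q,ds=cap('scene');np.save('top1.npy',d)
a=cv2.resize(p[140:250,310:420],None,fx=5,fy=5,interpolation=cv2.INTER_CUBIC)
cv2.imwrite('pics/crop2.png',a); cv2.imwrite('pics/top1.png',p);cv2.imwrite('pics/scene1.png',q)
print(r.sense()['tcp_pos'])
# brass ring: hsv
for nm,im,dd in(('top',p,d),('scene',q,ds)):
    W=cloud(nm,dd);h=cv2.cvtColor(im,cv2.COLOR_BGR2HSV)
    m=(h[...,0]>10)&(h[...,0]<28)&(h[...,1]>150)&(W[...,2]>.126)&(W[...,2]<.137)&(abs(W[...,0]-.62)<.08)&(abs(W[...,1]+.06)<.06)
    w=W[m];v,u=np.nonzero(m)
    print(nm,m.sum(),'cloud mid',((w.min(0)+w.max(0))/2).round(4))
    if len(u)>5:
        e=cv2.fitEllipse(cv2.convexHull(np.stack([u,v],1).astype(np.float32)));print(e,world(nm,*e[0],.132).round(4))
    K=(W[...,2]>.138)&(W[...,2]<.152)&(abs(W[...,0]-.584)<.02)&(abs(W[...,1]+.056)<.02)
    print('knob',W[K].mean(0).round(4))
E
```

```text
[ 0.59612762 -0.26113661  0.23997835]
top 132 cloud mid [ 0.6217 -0.0483  0.1308]
((362.7462158203125, 203.36245727539062), (15.3754301071167, 16.232511520385742), 101.08519744873047) [ 0.6218 -0.0486  0.132 ]
knob [ 0.5866 -0.0551  0.1438]
scene 57 cloud mid [ 0.6191 -0.0493  0.1299]
((315.297607421875, 190.08920288085938), (10.953971862792969, 12.975913047790527), 96.51734161376953) [ 0.6189 -0.0485  0.132 ]
knob [ 0.5837 -0.0558  0.1439]
```

View pics/crop2.png

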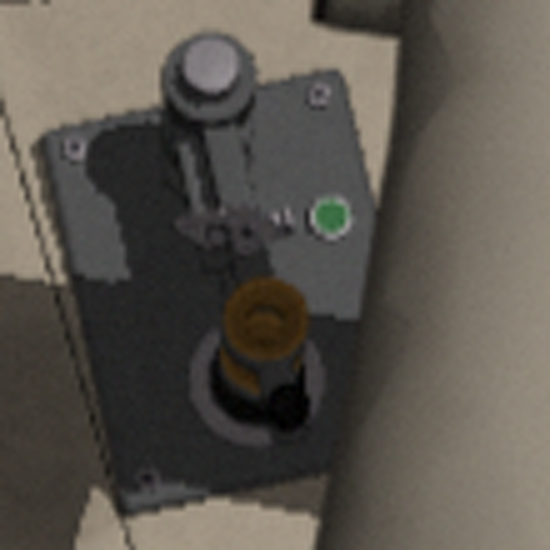

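The bush is now above the lower one, and the knob lies along the bracket at about (288,405) in the crop. The hook plate lies over the pin at about (215,230), so it has clipped. Next is the long plunger.

Request:
{"name": "play_rows", "arguments": {"commands": "-0.44 0.94 0.1 0 0 0;-0.44 0.94 0 0 0 0;-0.44 0.94 0 0 0 0;-0.44 0.94 0 0 0 0;-0.44 0.94 0 0 0 0;-0.44 0.94 0 0 0 0;-0.44 0.94 0 0 0 0;-0.44 0.94 0 0 0 0;-0.44 0.94 0 0 0 0;-0.44 0.94 0 0 0 0;-0.44 0.94 0 0 0 0;0 0 0 0 0 0;0 0 0 0 0 0", "grip": 55}}

```text
time_s: 8.0
tcp_pos: [0.4505, 0.0502, 0.2435]
ee_rot: [[0.966, 0.258, -0.0], [0.258, -0.966, 0.0], [-0.0, -0.0, -1.0]]
wrist_force: [-0.3, 0.6, -0.1]
gripper_width: 0.636
gripper_force: 0.0
```

Request:
{"name": "play_rows", "arguments": {"commands": "0 -0.05 -0.54 0 0 0;0 0 -0.54 0 0 0;0 0 -0.54 0 0 0;0 0 -0.54 0 0 0;0 0 -0.54 0 0 0;0 0 -0.54 0 0 0;0 0 0 0 0 0;0 0 0 0 0 0"}}

```text
time_s: 8.8
tcp_pos: [0.4514, 0.0471, 0.1464]
ee_rot: [[0.967, 0.255, -0.0], [0.255, -0.967, -0.0], [-0.001, 0.0, -1.0]]
wrist_force: [-0.0, 0.1, 0.3]
gripper_width: 0.631
gripper_force: 0.0
```

Request:
{"name": "play_rows", "arguments": {"commands": "0 0 0 0 0 0;0 0 0 0 0 0;0 0 0 0 0 0;0 0 0 0 0 0;0 0 0 0 0 0;0 0 0 0 0 0;0 0 0 0 0 0;0 0 0 0 0 0", "grip": 5}}

```text
time_s: 9.6
tcp_pos: [0.4513, 0.0475, 0.1465]
ee_rot: [[0.967, 0.255, 0.0], [0.255, -0.967, 0.0], [0.0, -0.0, -1.0]]
wrist_force: [-0.3, -0.0, 1.0]
gripper_width: 0.217
gripper_force: 30.0
```

Request:
{"name": "play_rows", "arguments": {"commands": "0 0 0.3 0 0 0;0 0 0.6 0 0 0;0 0 0.6 0 0 0;0 0 0.6 0 0 0;0 0 0.6 0 0 0;0 0 0.6 0 0 0;0 0 0.6 0 0 0;0 0 0.6 0 0 0;0 0 0.6 0 0 0;0.4 -0.23 0 0 0 0;0.4 -0.23 0 0 0 0;0.6 -0.35 0 0 0 0;0.6 -0.35 0 0 0 0;0.6 -0.35 0 0 0 0;0.6 -0.35 0 0 0 0;0.6 -0.35 0 0 0 0;0.6 -0.35 0 0 0 0;0.6 -0.35 0 0 0 0;0.63 -0.3 0 0 0 0;0 0 0 0 0 0"}}

```text
time_s: 11.6
tcp_pos: [0.6217, -0.0507, 0.2957]
ee_rot: [[0.968, 0.253, -0.005], [0.253, -0.968, -0.001], [-0.005, -0.0, -1.0]]
wrist_force: [-0.7, 0.0, -2.0]
gripper_width: 0.219
gripper_force: 30.0
```

Request:
{"name": "play_rows", "arguments": {"commands": "0 0 0 0 0 0;0 0 0 0 0 0"}}

```text
time_s: 11.8
tcp_pos: [0.6196, -0.0491, 0.2983]
ee_rot: [[0.967, 0.255, -0.002], [0.255, -0.967, -0.0], [-0.002, -0.0, -1.0]]
wrist_force: [-0.1, -0.9, -0.8]
gripper_width: 0.219
gripper_force: 30.0
```

```bash
python3 - <<'E'
from h import *
p,d=cap('top');q,ds=cap('scene');np.save('top2.npy',d);np.save('scene2.npy',ds)
cv2.imwrite('pics/top2.png',p);cv2.imwrite('pics/scene2.png',q)
s=r.sense();print(s['tcp_pos'],s['wrist_force'],s['gripper_width'])
cv2.imwrite('pics/c3.png',np.hstack([cv2.resize(im,(400,400),interpolation=cv2.INTER_CUBIC) for im in(p[130:250,300:420],q[110:230,260:380])]))
E
```

```text
[ 0.61959157 -0.04875361  0.2992193 ] [ 0.42811276  0.11161851 -1.24624658] 0.218102239483618
```

View pics/c3.png

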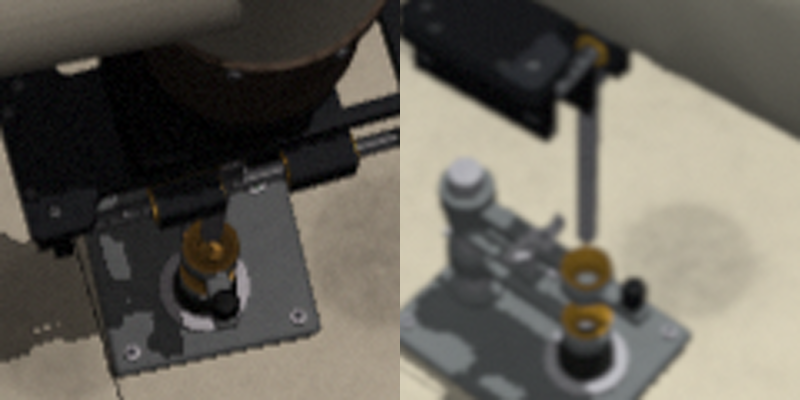

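```bash
python3 - <<'E'
from h import *
print('scene foot',world('scene',315.5,181,.1647),'top',world('top',363.3,204.3,.1647))
for n in('scene','top'):
    d=np.load(n+'2.npy');W=cloud(n,d)
    o=-np.array(cams.camera_info(n)['R']).T@np.array(cams.camera_info(n)['t']).ravel()
    for lo in(.16,.19,.22,.25):
        m=(W[...,2]>lo)&(W[...,2]<lo+.025)&(abs(W[...,0]-.62)<.03)&(abs(W[...,1]+.049)<.03)
        if m.sum()<3: continue
        w=np.median(W[m],0); k=(o-w)[:2];k/=np.linalg.norm(k)
        print(n,lo,m.sum(),w.round(4),'axis',(w[:2]-.005*k).round(4))
E
```

```text
scene foot [ 0.61836027 -0.04831869  0.1647    ] top [ 0.61248895 -0.0481732   0.1647    ]
scene 0.16 35 [ 0.615  -0.0463  0.1772] axis [ 0.6188 -0.0496]
scene 0.19 56 [ 0.6147 -0.046   0.201 ] axis [ 0.6184 -0.0493]
scene 0.22 62 [ 0.6152 -0.0459  0.2325] axis [ 0.6189 -0.0492]
scene 0.25 65 [ 0.6148 -0.046   0.2621] axis [ 0.6186 -0.0493]
top 0.16 18 [ 0.6158 -0.0456  0.1784] axis [ 0.6208 -0.0465]
top 0.19 22 [ 0.6161 -0.0463  0.202 ] axis [ 0.621  -0.0472]
top 0.22 7 [ 0.6166 -0.0507  0.2234] axis [ 0.6215 -0.0516]
```

Request:
{"name": "play_rows", "arguments": {"commands": "0 0.02 -0.17 0 0 0;0 0 -0.17 0 0 0;0 0 -0.17 0 0 0;0 0 -0.17 0 0 0;0 0 -0.17 0 0 0;0 0 -0.17 0 0 0;0 0 -0.17 0 0 0;0 0 -0.17 0 0 0;0 0 -0.17 0 0 0;0 0 -0.17 0 0 0;0 0 0 0 0 0;0 0 0 0 0 0"}}

```text
time_s: 13.1
tcp_pos: [0.62, -0.0483, 0.2482]
ee_rot: [[0.967, 0.255, -0.0], [0.255, -0.967, -0.0], [-0.0, 0.0, -1.0]]
wrist_force: [0.4, -0.8, -2.2]
gripper_width: 0.216
gripper_force: 30.0
```

Request:
{"name": "play_rows", "arguments": {"commands": "0 0 -0.17 0 0 0;0 0 -0.17 0 0 0;0 0 -0.17 0 0 0;0 0 -0.17 0 0 0;0 0 -0.17 0 0 0;0 0 -0.17 0 0 0;0 0 -0.17 0 0 0;0 0 -0.17 0 0 0;0 0 -0.17 0 0 0;0 0 0 0 0 0;0 0 0 0 0 0"}}

```text
time_s: 14.2
tcp_pos: [0.62, -0.0482, 0.2024]
ee_rot: [[0.967, 0.255, -0.0], [0.255, -0.967, -0.0], [-0.0, -0.0, -1.0]]
wrist_force: [-0.3, -0.4, -1.5]
gripper_width: 0.22
gripper_force: 30.0
```

Request:
{"name": "play_rows", "arguments": {"commands": "0 0 -0.14 0 0 0;0 0 -0.14 0 0 0;0 0 -0.14 0 0 0;0 0 -0.14 0 0 0;0 0 -0.14 0 0 0;0 0 -0.14 0 0 0;0 0 0 0 0 0;0 0 0 0 0 0;0 0 0 0 0 0;0 0 0 0 0 0;0 0 0 0 0 0"}}

```text
time_s: 15.3
tcp_pos: [0.6201, -0.0482, 0.1774]
ee_rot: [[0.967, 0.255, 0.0], [0.255, -0.967, 0.0], [0.0, 0.0, -1.0]]
wrist_force: [-0.0, -0.4, -1.7]
gripper_width: 0.221
gripper_force: 30.0
```

```bash
python3 - <<'E'
from h import *
q,ds=cap('scene');p,d=cap('top')
s=r.sense();print(s['tcp_pos'],s['wrist_force'],s['moment'],s['gripper_width'])
cv2.imwrite('pics/c4.png',np.hstack([cv2.resize(im,(400,400),interpolation=cv2.INTER_CUBIC) for im in(p[130:250,300:420],q[110:230,260:380])]))
E
```

```text
[ 0.62009257 -0.04822731  0.17742265] [ 0.86862888 -0.87486258 -0.53392147] [-0.15303983 -0.01077934  0.01492013] 0.21980240195788245
```

View pics/c4.png

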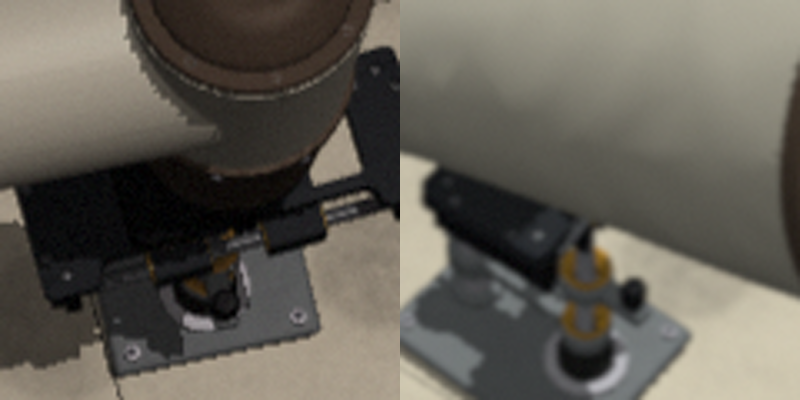

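The shank passes through both bushes (scene half at about (587,265) and (587,320)). The wrist force is low and the foot is about 12 mm above the disc.

```bash
python3 -c "
from station import r
print(r.finish_job())"
```

```text
the job is handed in; nothing more can be done
None
```

I handed the job in: the guide arm is clipped home, and the long plunger is threaded through both bushes and held by its head. By my reckoning its foot is about 12 mm above the disc, but the hand-in call returned no verdict.

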